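Refit the toaster oven's timer knob and hold it pressed

ROBOT

A 6-joint arm with a two-finger parallel gripper is mounted at the origin on the work surface. World frame = base frame: x ahead of the robot, y to its left, z up, the work surface at z = 0. Lengths are in m, angles in rad, forces in N, time in s.
With the tool pointing down it reaches from about 0.4 to 0.825 m from the base axis. Payload 7 kg.
Tool frame: the origin (TCP) lies at the very end of the fingers, on their centre line; the grasp point (between the pads) lies 19 mm behind it; z points along the fingers, y is the direction in which the jaws open and shut (so a half turn about z gives the same grasp; the last joint's range is limited). The gripper opens to 88 mm and grips with 3 to 60 N. Pads are 19 mm wide; open, the fingers measure 130 mm over their backs; the gripper's body (78 mm by 193 mm) begins 47 mm behind the grasp point.
Start: joints at [1.544, 0.359, 0.012, 0, -1.224, -0.288], TCP at [0.209, 0.642, 0.227] pointing down, gripper open.
Joint ranges: [-3.07, 3.07], [-1.43, 2.12], [-1.02, 1.25], [-3.03, 1.67], [-3.05, -0], [-3.03, 3.03]. Speed limits (rad/s): [2.39, 2.39, 3.01, 3.14, 3.14, 3.14].

INTERFACE

Orientations are given as [roll, pitch, yaw] about the fixed x, y, z axes, in that order (R = Rz(yaw) Ry(pitch) Rx(roll)).
In Python, from station import arm gives the robot as it stands.
- The arm moves only by the shell command python3 -m inch 'ROWS' [FORCE]. ROWS is text: rows parted by semicolons, each of 7 numbers parted by spaces: the closure, from 0 (fully open) to 1 (shut), then the shift along the tool's x, y, z each as a share of 300 mm, from -1 to 1, then the turn, a rotation vector about the tool's x, y, z each as a share of 60 degrees, from -1 to 1. In form: grip tx ty tz rx ry rz; .... A call has 1 to 12 rows; each row is the pose to reach, as a shift and turn from the pose commanded when the call began, along the tool's axes at that moment; what a row does not reach only later rows make up. A row lasts 1/10 s, in which the tool goes at most 50 mm and 8.59 degrees, less where a joint would pass 70% of its speed; a pose out of reach is approached as far as the arm can. A call with a number of a shift or a turn outside -1 to 1 is refused whole. A call with a gripper value outside its range is refused whole. The fingers move at their own pace and stop on an object; FORCE is the grip in N (left out, the last holds). Time passes only in rows, so rows that repeat a pose let the fingers close. It gives the time, the measured TCP pose, the force and the opening at its end, in the units of the state.
- arm.get_state(): the state, without advancing time (a new reading comes with each control period).
- arm.grab_frame(name): name is "scene" or "top" or "wrist"; returns a dict with "img" (420x560x3 uint8, red, green, blue), "range_z" (420x560 float32, m along the optical axis (not along the pixel's ray), 0 where there is no reading), "fx", "fy", "cx", "cy" (pixels), "extrinsics" (4x4, takes a point from world to camera coordinates); the wrist camera has in their place "tool_from_camera" (4x4, takes a point from camera to tool coordinates, whose origin is the TCP and whose axes are the flange's). Camera axes: x right, y up, looking along -z (the intrinsics and any distortion apply to the point x, -y, -z); pixel columns grow to the right and rows downward; lengths in m; the calibration is good to about 2 mm. A picture is of the moment at which its call begins: read the wrist's pose just before it.
- arm.job_done(): hands the job in, once; it reports no verdict.
The state is a dict: "t": time; "q": joint angles; "qd": joint speeds; "joint_efforts": joint torques, N m; "eef_pos": TCP position; "ee_rot": TCP orientation; "force": force on the tool from outside, world axes, zero at the start; "moment": the same for the moment, N m; "width": finger opening in m.
Only numpy, scipy, OpenCV 4.12 (cv2) and the standard library are available. Lean on these libraries where they do the work, as an engineer would, in place of code of your own. Each camera call takes 0.05 s, during which the arm holds its last target.

TASK

The timer knob has come off the toaster oven. Turn the turntable the oven stands on until it clicks home with the oven's door facing you (the robot); then pick up the knob, turn it so that its flat matches the flat of the D-shaped timer shaft on top of the oven, push it fully onto the shaft and on down against the shaft's spring to the bottom. Finish while still holding the knob pressed down: do not let go; leave the other things on the table where they are.

Things in the scene. Friction and masses are not known exactly. Their poses are not given: they have to be found in the camera images.
- stand: fixed round base of the turntable, 300 mm across, 8 mm high; origin on the table, on the vertical turning axis; its -x side, with a small grey detent block 26 mm high reaching 218 mm from the axis, faces the robot within 15 degrees. The disc on it is 330 mm across, top 20 mm above the table; the oven sweeps a circle of 200 mm radius
- turntable (a joint): angle of turntable and oven (fixed together), rad, anticlockwise from above, range -0.35 to 1.75; starts at 0.85 to 1.5, door to the robot's right. 0: detent, door towards the stand's -x side; a sprung ball drops between two bumps on the rim, draws in from 0.05 rad either side and takes about 1 N m to enter or leave; it can overrun. Elsewhere light friction, 0.15 N m
- oven_handle (a point): middle of the carrying handle on top of the white toaster oven: a level round steel bar 12 mm thick, centre line 37 mm above the oven's top, on two legs 100 mm apart, 105 mm from the turning axis. Axes: y along the bar, away from the turning axis; x across it, from door to back; z up. To turn the oven, grip across the bar from above, lead it round the axis and turn the gripper with it
- oven_top (a point): middle of the oven's flat top, 210 mm above the table, on the turning axis. Oven 320 mm along y, 220 mm along x, 178 mm high; x from door to back, y towards the handle end, z up. The grey control strip with the bare timer shaft and, 113 mm behind it, a second knob that stays fitted (26 mm high) is at the other end (-y)
- shaft_tip (a point): upper end of the timer shaft, on its centre line: a bare steel D-shaped shaft standing straight up from the control strip, near the door side; 15 mm diameter, one flat 1.5 mm from the centre line, 22 mm proud of the oven's top when not pressed, its top 2.5 mm tapered by up to 1.4 mm. x axis level, pointing squarely out of the flat; z up
- timer_shaft (a joint): turn of the timer shaft in the oven, rad, anticlockwise from above; at 0 its flat looks to the oven's back; starts within 0.6 either way. Stiff (0.06 N m) and stays where it is
- timer_push (a joint): how far the timer shaft is pressed down, m: 0 released, 0.005 bottomed; its spring needs 2.5 N to start and 9.5 N at the bottom, and lifts the shaft again when let go
- knob: the loose black knob, 28 to 56 g, standing upright on the table to the left or right of the oven, bore down. Round skirt 44 mm across, 20 mm high, and on it a bar grip from 20 to 38 mm height, 14 mm wide (along y), about 41 mm long (along x), square at one end, pointed at the other. Origin: centre of the underside; x towards the pointed end, z up
- knob_point (a point): tip of the pointed end of the knob's bar grip, at its upper edge: 23 mm from the knob's axis along its x, 38 mm above its underside; a thin white line on top of the bar runs up to it
- knob_bore (a point): mouth of the knob's bore: centre of its underside, axes as the knob's. Blind D-shaped bore, 16 mm deep, 17.2 mm diameter, its flat 2.6 mm from the axis on the +x (pointed) side: on the shaft, the pointed end lies over the shaft's flat, with about 1.1 mm play all round. Fully on, the shaft's tip meets the bore's end, and the underside is 6 mm above the oven's top before the shaft is pressed
- mold: bystander, leave it alone: mint silicone cupcake mold, 70 mm across, 34 mm high, open upward; origin at the centre of its underside
- tray: bystander, leave it alone: stainless baking tray 240 x 180 x 22 mm; origin at the centre of its underside
- bento: bystander, leave it alone: closed aluminium bento box 164 x 104 x 52 mm; origin at the centre of its underside
- paddle: bystander, leave it alone: flat bamboo rice paddle, about 200 mm long, 58 mm wide, 7 mm thick, lying along its x; origin at the centre of its underside
- mug: bystander, leave it alone: white mug, 76 mm across, 85 mm high, handle on its +y side; origin at the centre of its underside
- shaker: bystander, leave it alone: small white shaker with steel cap, 35 mm across, 54 mm high; origin at the centre of its underside

How it is judged:
By the outcome, as a careful person would: the job done as asked, in the order asked, and still so for the second after the job is handed in, while the arm keeps its last pose, push and grip.
It also fails if it takes over 56 s, if anything falls off the work surface, if the arm or the gripper's body presses on something with over 40 N, if the wrist force passes 120 N, or if a joint passes its speed limit or range.

## Working session

There is one attempt and no reset: what is moved stays moved. The work goes in short steps, Python scripts to look and compute and a shell command to move; the robot and the scene stay as the last step left them, time stands still between calls to the robot, and variables do not carry over. Pictures are saved under pics/ and viewed, and the job is handed in when it is done.

```bash
ls; mkdir -p pics; cat > h.py <<'E'
import numpy as np, cv2
from scipy.spatial.transform import Rotation as R
from station import arm
def grab(n):
    f=arm.grab_frame(n); return f
def save(f,name): cv2.imwrite('pics/'+name+'.png',cv2.cvtColor(f['img'],cv2.COLOR_RGB2BGR))
def cam2world(f,st=None):
    if 'extrinsics' in f: return np.linalg.inv(f['extrinsics'])
    T=np.eye(4); T[:3,:3]=R.from_euler('xyz',st['ee_rot']).as_matrix(); T[:3,3]=st['eef_pos']
    return T@f['tool_from_camera']
def ray(f,u,v,T):
    d=np.array([(u-f['cx'])/f['fx'],-(v-f['cy'])/f['fy'],-1.]); return T[:3,3],T[:3,:3]@d
def onplane(f,u,v,z,T):
    o,d=ray(f,u,v,T); return o+d*(z-o[2])/d[2]
def cloud(f,T):
    z=f['range_z']; v,u=np.mgrid[:z.shape[0],:z.shape[1]]
    P=np.stack([(u-f['cx'])/f['fx']*z,-(v-f['cy'])/f['fy']*z,-z],-1)
    return P@T[:3,:3].T+T[:3,3]
E
python3 - <<'E'
from h import *
s=arm.get_state(); print(s)
for n in ['scene','top','wrist']:
    f=grab(n); save(f,n+'0'); print(n,{k:v for k,v in f.items() if k not in('img','range_z')})
E
```

```text
pics
{'t': 0.0, 'q': array([ 1.54410551e+00,  3.59379467e-01,  1.10100826e-02, -3.36183392e-04,
       -1.22410746e+00, -2.88127448e-01]), 'qd': array([ 0.00152491, -0.00029731,  0.00224901,  0.00091176,  0.00129939,
       -0.00137284]), 'joint_efforts': array([ 1.23243894e-04, -5.82721746e+01,  2.93056011e+01,  6.99725524e+00,
        6.95747993e-03, -1.54233867e-04]), 'eef_pos': array([0.20887038, 0.64132744, 0.22560878]), 'ee_rot': array([ 3.13989160e+00, -1.74574469e-04, -3.14932611e-01]), 'force': array([-0.46777063,  0.09518469, -0.21509256]), 'moment': array([-0.03145966, -0.01383521,  0.01037273]), 'width': 0.08757601032661515}
scene {'fx': 482.23819348986547, 'fy': 482.23819348986547, 'cx': 283.6726989255887, 'cy': 205.51381178545904, 'extrinsics': array([[-0.88303001,  0.46930959,  0.0025511 ,  0.43274959],
       [-0.38196034, -0.72181517,  0.57713877,  0.09404596],
       [ 0.27269818,  0.50865643,  0.81664211, -1.78249674],
       [ 0.        ,  0.        ,  0.        ,  1.        ]])}
top {'fx': 470.65068780783463, 'fy': 470.65068780783463, 'cx': 274.2331952506713, 'cy': 214.03990033815495, 'extrinsics': array([[-0.0041132 , -0.99996524, -0.00725226,  0.0122357 ],
       [ 0.99635169, -0.00471633,  0.08521185, -0.50740277],
       [-0.08524309, -0.00687531,  0.99633646, -1.60344823],
       [ 0.        ,  0.        ,  0.        ,  1.        ]])}
wrist {'fx': 328.20980172782714, 'fy': 328.20980172782714, 'cx': 278.73279924538025, 'cy': 210.91061876266758, 'tool_from_camera': array([[-7.18865241e-04,  9.58254095e-01,  2.85917073e-01,
         7.85472966e-02],
       [ 9.99999588e-01,  8.47436674e-04, -3.25950171e-04,
         3.66748395e-05],
       [-5.54639699e-04,  2.85916721e-01, -9.58254309e-01,
        -1.56891830e-01],
       [ 0.00000000e+00,  0.00000000e+00,  0.00000000e+00,
         1.00000000e+00]])}
```

View pics/scene0.png

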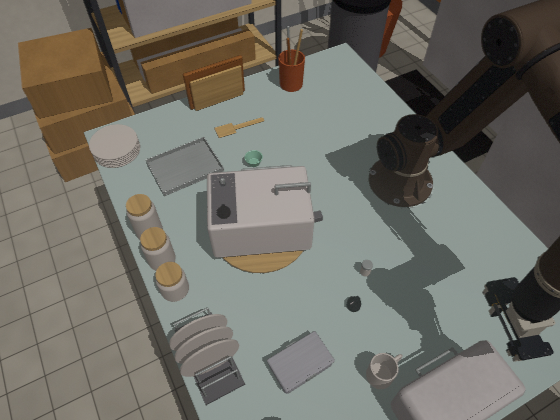

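View pics/top0.png

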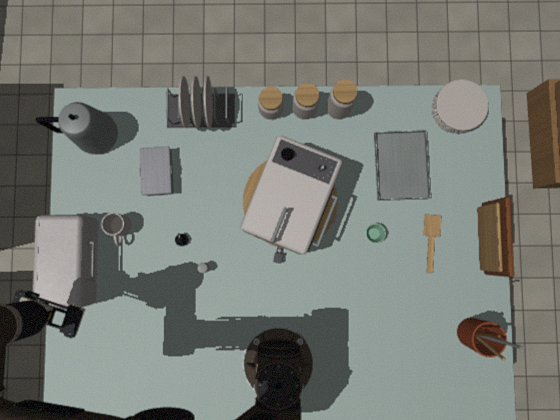

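View pics/wrist0.png

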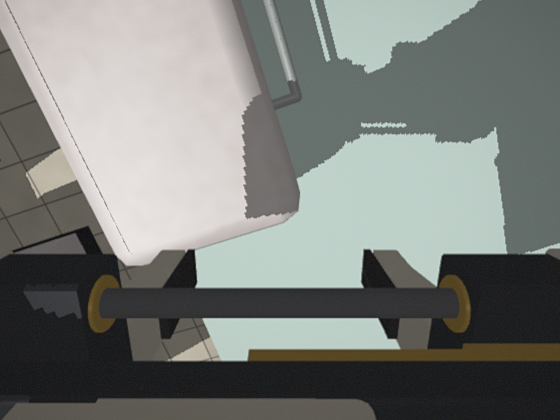

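The top view shows the oven at about (292,195), with the handle at (283,225), the shaft at (322,168) and the detent block at (280,255). The knob is at (182,240), to the left of the oven, with the shaker at (205,267) and the mug at (115,225).

```bash
python3 - <<'E'
from h import *
f=cv2.imread('pics/top0.png'); a=cv2.resize(f[125:265,230:350],None,fx=4,fy=4,interpolation=cv2.INTER_CUBIC)
b=cv2.resize(f[225:255,165:200],None,fx=8,fy=8,interpolation=cv2.INTER_CUBIC)
c=np.zeros((600,800,3),np.uint8); c[:560,:480]=a; c[:240,500:780]=b
s=cv2.imread('pics/scene0.png'); d=cv2.resize(s[285:320,335:372],None,fx=8,fy=8,interpolation=cv2.INTER_CUBIC); c[260:540,500:796]=d
cv2.imwrite('pics/crop0.png',c)
g=grab('top'); T=cam2world(g); P=cloud(g,T)
m=(P[...,2]>.2)&(P[...,2]<.22)&(P[...,0]<0.75)&(P[...,0]>.3)&(abs(P[...,1])<.3)
m=cv2.morphologyEx(m.astype(np.uint8),cv2.MORPH_OPEN,np.ones((3,3)))
v,u=np.nonzero(m)
X=np.array([onplane(g,a,b,.21,T)[:2] for a,b in zip(u,v)]).astype(np.float32)
r=cv2.minAreaRect(X); print(len(u),r, P[m>0][:,2].mean())
print('block',onplane(g,279,256,.026,T))
E
```

```text
6876 ((0.5514179468154907, -0.04425007104873657), (0.21770034730434418, 0.3172333240509033), 67.6405029296875) 0.20963305974536836
block [ 0.36308569 -0.00573712  0.026     ]
```

View pics/crop0.png

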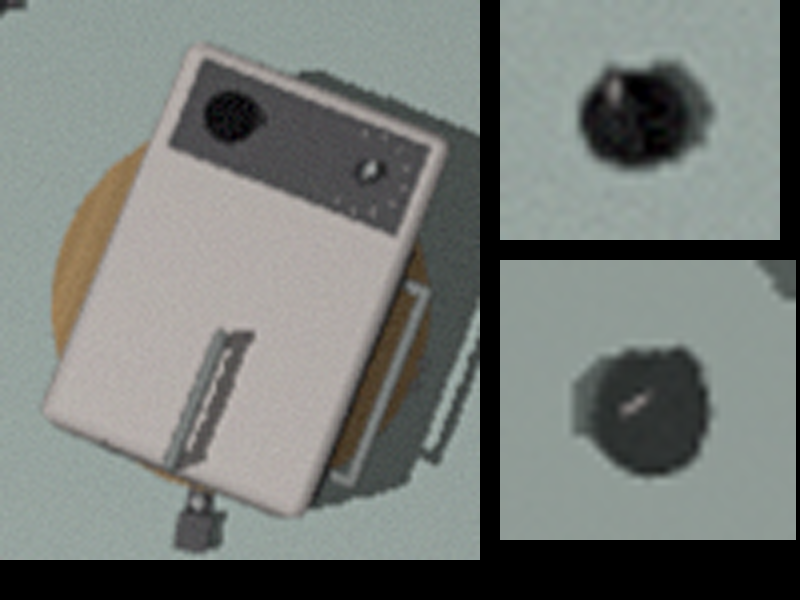

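```bash
cat >> h.py <<'E'
def rel(p,yaw,st=None,rot=None):
    """target pos & tool-down yaw -> shares in the current tool frame"""
    st=st or arm.get_state()
    A=R.from_euler('xyz',st['ee_rot']); B=R.from_euler('xyz',[np.pi,0,yaw])
    d=A.inv().apply(np.array(p)-st['eef_pos'])/.3; w=(A.inv()*B).as_rotvec()/(np.pi/3)
    return np.round(np.r_[d,w],4)
E
python3 - <<'E'
from h import *
g=grab('top'); T=cam2world(g); im=g['img'].astype(int)
print('handle',onplane(g,278.75,224.5,.247,T))
P=cloud(g,T)
# block
mx=im.max(2);
sub=(slice(246,268),slice(268,294))
m=np.zeros(mx.shape,bool); m[sub]=(mx[sub]<105)&(P[sub][...,2]>.01)
v,u=np.nonzero(m); print('block px',len(u),u.mean(),v.mean(),u.min(),u.max(),v.min(),v.max(),onplane(g,u.mean(),v.mean(),.02,T))
for n in('top','scene'):
    g=grab(n); T=cam2world(g); im=g['img'].astype(int); mx=im.max(2)
    c=(slice(225,255),slice(165,200)) if n=='top' else (slice(285,320),slice(335,372))
    m=np.zeros(mx.shape,bool); m[c]=mx[c]<60; v,u=np.nonzero(m)
    print(n,len(u),u.mean(),v.mean(),[onplane(g,u.mean(),v.mean(),z,T).round(4) for z in(0,.01,.02,.03)])
s=arm.get_state();print(s['t'])
axis=np.array([.5514,-.0443]);
h=axis+.105*np.array([-.925,.38]); print(h)
yaw=np.radians(-22.4)
print(rel([h[0],h[1],.31],yaw,s),rel([h[0],h[1],.228],yaw,s))
E
```

```text
handle [ 0.45696795 -0.00483532  0.247     ]
block px 95 278.4421052631579 256.1578947368421 274 283 246 262 [ 0.36253238 -0.0038378   0.02      ]
top 122 181.827868852459 239.47540983606558 [array([0.4218, 0.3328, 0.    ]), array([0.4215, 0.3308, 0.01  ]), array([0.4211, 0.3288, 0.02  ]), array([0.4208, 0.3267, 0.03  ])]
scene 165 353.6787878787879 303.6121212121212 [array([0.4194, 0.331 , 0.    ]), array([0.4229, 0.3341, 0.01  ]), array([0.4264, 0.3373, 0.02  ]), array([0.4298, 0.3404, 0.03  ])]
0.35
[ 0.454275 -0.0044  ]
[ 1.4443e+00  1.7949e+00 -2.7810e-01  3.0000e-04 -1.0000e-04  7.2700e-02] [ 1.4443e+00  1.7948e+00 -4.8000e-03  3.0000e-04 -1.0000e-04  7.2700e-02]
```

```bash
python3 -m inch '0 0 0 -0.16 0 0 0; 0 0.1 0.1 -0.26 0 0 0; 0 0.8 1 -0.3 0 0 0.05; 0 0.8 1 -0.3 0 0 0.07; 0 0.8 1 -0.3 0 0 0.07; 0 0.8 1 -0.3 0 0 0.07; 0 0.8 1 -0.3 0 0 0.07; 0 0.8 1 -0.3 0 0 0.07; 0 0.8 1 -0.3 0 0 0.07; 0 0.8 1 -0.3 0 0 0.07; 0 0.8 1 -0.3 0 0 0.07'
python3 - <<'E'
from h import *
s=arm.get_state(); print(s['q'],rel([.4555,-.0046,.30],np.radians(-22.4),s))
E
```

```text
t: 1.45
eef_pos: [0.3447, 0.2815, 0.3172]
ee_rot: [-3.14, -0.0, -0.39]
force: [0.6, 0.4, -0.0]
width: 0.0878
[ 1.13032238e+00 -8.51100967e-02 -3.09125445e-01 -4.20042294e-05
 -1.34498973e+00  5.03282396e-02] [ 0.7043  0.7415  0.056  -0.0017 -0.      0.0008]
```

```bash
python3 -m inch '0 0.7 0.74 0.05 0 0 0; 0 0.7 0.74 0.05 0 0 0; 0 0.7 0.74 0.05 0 0 0; 0 0.7 0.74 0.05 0 0 0; 0 0.7 0.74 0.05 0 0 0; 0 0.7 0.74 0.05 0 0 0; 0 0.7 0.74 0.05 0 0 0; 0 0.7 0.74 0.05 0 0 0; 0 0.7 0.74 0.05 0 0 0'
python3 - <<'E'
from h import *
s=arm.get_state(); g=grab('wrist'); save(g,'wrist1'); print(s['q'],rel([.4555,-.0046,.30],np.radians(-22.4),s))
T=cam2world(g,s); P=cloud(g,T); m=(P[...,2]>.235)&(P[...,2]<.262)&(np.hypot(P[...,0]-.4555,P[...,1])<.1)
v,u=np.nonzero(m); Q=P[m]; print(len(Q),Q.mean(0)); 
(x,y),(w,h),a=cv2.minAreaRect(Q[:,:2].astype(np.float32)); print(x,y,w,h,a)
E
```

```text
t: 2.35
eef_pos: [0.4548, -0.0017, 0.3013]
ee_rot: [3.141, 0.0, -0.388]
force: [-0.1, 0.2, 0.1]
width: 0.0876
[ 4.31326088e-01 -5.84863418e-02 -3.20234438e-01 -2.02098948e-04
 -1.30949660e+00  7.51885870e-01] [0.0056 0.008  0.0044 0.0002 0.0004 0.0032]
2510 [ 0.46584334 -0.00809456  0.25026566]
0.4623528718948364 -0.006880100816488266 0.01176797691732645 0.101470947265625 67.57061004638672
```

View pics/wrist1.png

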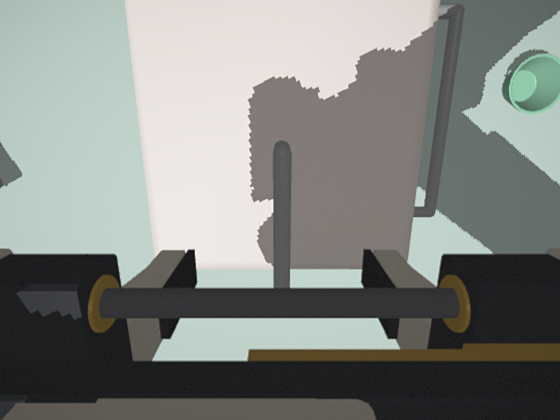

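The bar (column 282) lies centred between the fingers and along the tool's x axis. I'll go down and grip it.

```bash
python3 -m inch '0 0.006 0.008 0.13 0 0 0; 0 0.006 0.008 0.22 0 0 0; 0 0.006 0.008 0.243 0 0 0; 1 0.006 0.008 0.243 0 0 0; 1 0.006 0.008 0.243 0 0 0; 1 0.006 0.008 0.243 0 0 0; 1 0.006 0.008 0.243 0 0 0; 1 0.006 0.008 0.243 0 0 0' 35
python3 - <<'E'
from h import *
s=arm.get_state(); print(s['t'],s['force'],s['moment'],s['width'])
ax=np.array([.5514,-.0443])
p=s['eef_pos']; r0=p[:2]-ax; print(np.hypot(*r0),np.degrees(np.arctan2(*r0[::-1])))
for d in [4,9,15,21,27,33,39,45,51,57]:
    t=-np.radians(d); c=np.array([[np.cos(t),-np.sin(t)],[np.sin(t),np.cos(t)]])
    q=ax+c@r0; print(d,rel([*q,p[2]],s['ee_rot'][2]+t,s)[[0,1,5]])
E
```

```text
t: 3.2
eef_pos: [0.4558, -0.0055, 0.2293]
ee_rot: [-3.141, -0.001, -0.388]
force: [-1.2, -0.8, -0.1]
width: 0.0534
3.2 [-1.18662196 -0.77732693 -0.10526232] [-0.04481743  0.03688479 -0.00332869] 0.053350955443625496
0.10319323214464692 157.91750254128678
4 [ 0.0008 -0.024   0.0667]
9 [ 0.0041 -0.0538  0.15  ]
15 [ 0.0115 -0.0891  0.25  ]
21 [ 0.0225 -0.1233  0.35  ]
27 [ 0.0371 -0.1563  0.45  ]
33 [ 0.055  -0.1875  0.55  ]
39 [ 0.0761 -0.2167  0.65  ]
45 [ 0.1001 -0.2435  0.75  ]
51 [ 0.1268 -0.2677  0.85  ]
57 [ 0.1559 -0.2889  0.95  ]
```

```bash
python3 -m inch '1 0 0 0 0 0 0; 1 0 0 0 0 0 0; 1 0 0 0 0 0 0; 1 0 0 0 0 0 0; 1 0 0 0 0 0 0; 1 0 0 0 0 0 0; 1 0 0 0 0 0 0' 35
```

```text
t: 3.9
eef_pos: [0.4555, -0.0055, 0.2286]
ee_rot: [-3.141, -0.0, -0.388]
force: [0.9, 1.9, -0.3]
width: 0.011
```

```bash
python3 -m inch '1 0.001 -0.024 0 0 0 0.067; 1 0.004 -0.054 0 0 0 0.15; 1 0.0115 -0.089 0 0 0 0.25; 1 0.0225 -0.123 0 0 0 0.35; 1 0.037 -0.156 0 0 0 0.45; 1 0.055 -0.1875 0 0 0 0.55; 1 0.076 -0.217 0 0 0 0.65; 1 0.100 -0.2435 0 0 0 0.75; 1 0.127 -0.268 0 0 0 0.85; 1 0.156 -0.289 0 0 0 0.95; 1 0.156 -0.289 0 0 0 0.95' 35
cat > m.py <<'E'
from h import *
def oven(n):
    g=grab('top'); save(g,n); T=cam2world(g); P=cloud(g,T)
    m=(P[...,2]>.2)&(P[...,2]<.22)&(P[...,0]<0.8)&(P[...,0]>.35)&(abs(P[...,1]+.04)<.25)
    m=cv2.morphologyEx(m.astype(np.uint8),cv2.MORPH_OPEN,np.ones((3,3)))
    v,u=np.nonzero(m)
    X=np.array([onplane(g,a,b,.21,T)[:2] for a,b in zip(u,v)]).astype(np.float32)
    print(cv2.minAreaRect(X))
    return g,T,P
E
python3 - <<'E'
from m import *
s=arm.get_state(); print(s['t'],s['force'],s['moment'],s['width'])
oven('top2')
E
```

```text
t: 5.0
eef_pos: [0.5337, 0.059, 0.2287]
ee_rot: [-3.139, 0.002, -1.386]
force: [1.0, 8.8, 1.0]
width: 0.011
5.0 [1.00754394 8.80647977 1.01759182] [ 3.07291932 -0.29799112  0.02459571] 0.011008270614932543
((0.5513638257980347, -0.0448024719953537), (0.2182288020849228, 0.3160187304019928), 10.780268669128418)
```

View pics/top2.png

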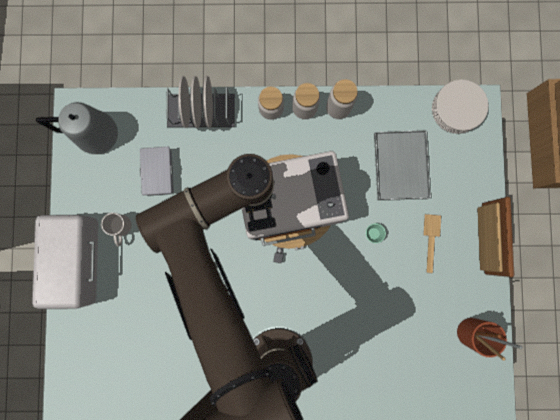

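```bash
python3 - <<'E'
from h import *
s=arm.get_state()
ax=np.array([.5514,-.0446]); p=s['eef_pos']
for d in [4,8,12,15,18,20,22.2]:
    a=np.radians(90+10.7-d); q=ax+.105*np.array([np.cos(a),np.sin(a)]); print(d,rel([*q,p[2]],s['ee_rot'][2]-np.radians(d),s))
E
```

```text
4 [ 0.0012 -0.0204  0.     -0.0022  0.0021  0.0667]
8 [ 3.800e-03 -4.470e-02  1.000e-04 -2.100e-03  2.200e-03  1.333e-01]
12 [ 8.00e-03 -6.88e-02  1.00e-04 -2.00e-03  2.20e-03  2.00e-01]
15 [ 1.23e-02 -8.66e-02  2.00e-04 -2.00e-03  2.30e-03  2.50e-01]
18 [ 1.750e-02 -1.041e-01  2.000e-04 -1.900e-03  2.400e-03  3.000e-01]
20 [ 2.150e-02 -1.157e-01  2.000e-04 -1.900e-03  2.400e-03  3.333e-01]
22.2 [ 2.640e-02 -1.282e-01  2.000e-04 -1.800e-03  2.400e-03  3.700e-01]
```

```bash
python3 -m inch '1 0.001 -0.022 0 0 0 0.067; 1 0.004 -0.046 0 0 0 0.133; 1 0.008 -0.070 0 0 0 0.2; 1 0.012 -0.088 0 0 0 0.25; 1 0.0175 -0.105 0 0 0 0.3; 1 0.0215 -0.117 0 0 0 0.333; 1 0.026 -0.129 0 0 0 0.37; 1 0.026 -0.129 0 0 0 0.37; 1 0.026 -0.129 0 0 0 0.37' 35
python3 - <<'E'
from m import *
s=arm.get_state(); print(s['t'],s['force'],s['moment'],s['width'])
oven('top3')
E
```

```text
t: 5.95
eef_pos: [0.5734, 0.0588, 0.2287]
ee_rot: [-3.138, 0.004, -1.77]
force: [6.5, 8.0, -3.6]
width: 0.0109
5.95 [ 6.54141008  7.98808495 -3.60942693] [ 2.95512550e+00 -2.69603630e+00  2.02997046e-03] 0.010929778935373814
((0.5513646006584167, -0.04473719000816345), (0.3156183958053589, 0.21730740368366241), 78.74324035644531)
```

```bash
python3 -c "
import cv2;f=cv2.imread('pics/top3.png');cv2.imwrite('pics/crop3.png',cv2.resize(f[140:275,225:355],None,fx=4.4,fy=4.4,interpolation=cv2.INTER_CUBIC))"
```

```text
(no output)
```

View pics/crop3.png

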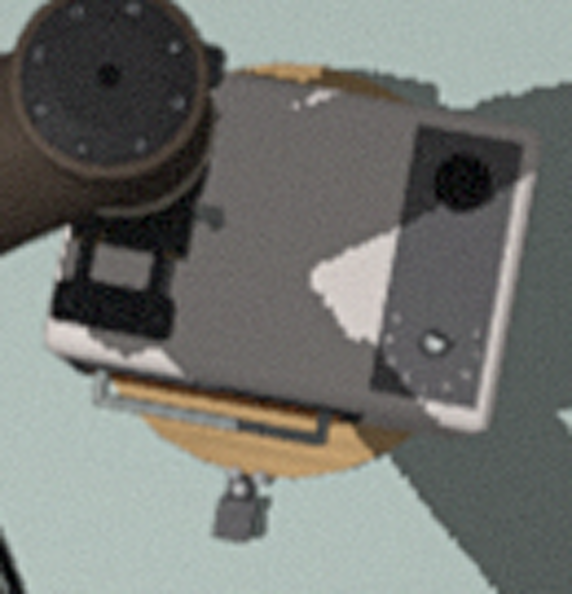

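```bash
python3 -m inch '0 0 0 0 0 0 0; 0 0 0 0 0 0 0; 0 0 0 0 0 0 0; 0 0 0 0 0 0 0; 0 0 0 0 0 0 0' 35
python3 - <<'E'
from m import *
s=arm.get_state(); print(s['t'],s['force'],s['moment'],s['width'])
g,T,P=oven('top4')
im=g['img'].astype(int);mx=im.max(2)
sub=(slice(246,268),slice(268,294)); m=np.zeros(mx.shape,bool); m[sub]=(mx[sub]<105)&(P[sub][...,2]>.01)
v,u=np.nonzero(m); print(len(u),u.mean(),v.mean(),onplane(g,u.mean(),v.mean(),.02,T))
# wrist view of the handle
g=grab('wrist'); save(g,'wrist4')
E
```

```text
t: 6.5
eef_pos: [0.5709, 0.0562, 0.2287]
ee_rot: [3.141, -0.0, -1.771]
force: [0.4, -0.7, 0.9]
width: 0.0454
6.5 [ 0.38306183 -0.74572153  0.85086739] [ 0.08404025 -0.03744408 -0.00094589] 0.04541428011191023
((0.5510044097900391, -0.04498022794723511), (0.3149181008338928, 0.21815761923789978), 77.62329864501953)
80 278.425 257.0 [ 0.35965602 -0.00376512  0.02      ]
```

View pics/wrist4.png

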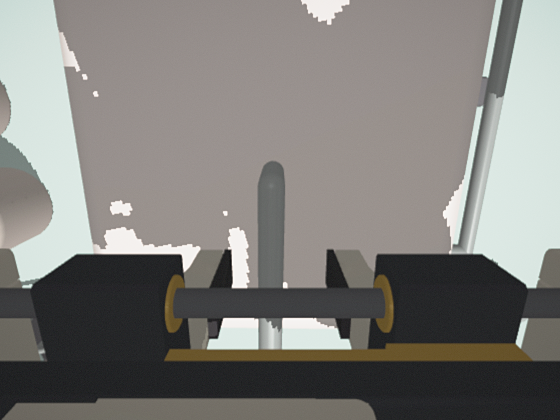

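The oven drew itself on to −12.4° when released. The detent block lies at −12.0°, so it has clicked home. Next I'll lift off and look at the shaft from close up.

```bash
python3 - <<'E'
from h import *
g=grab('top'); T=cam2world(g); p=onplane(g,324.3,217.5,.231,T); print(p)
s=arm.get_state(); yaw=s['ee_rot'][2]; tx=np.array([np.cos(yaw),np.sin(yaw)])
print(rel([*(p[:2]-.017*tx),.30],yaw,s),s['eef_pos'])
E
```

```text
[ 0.47840699 -0.14173491  0.231     ]
[ 0.6518  0.1714 -0.2377  0.     -0.     -0.    ] [0.57098508 0.05636628 0.22869287]
```

```bash
python3 -m inch '0 0 0 -0.1 0 0 0; 0 0 0 -0.22 0 0 0; 0 0.1 0.02 -0.26 0 0 0; 0 0.25 0.06 -0.26 0 0 0; 0 0.4 0.1 -0.26 0 0 0; 0 0.55 0.14 -0.25 0 0 0; 0 0.65 0.17 -0.22 0 0 0; 0 0.65 0.17 -0.18 0 0 0; 0 0.65 0.17 -0.18 0 0 0; 0 0.65 0.17 -0.18 0 0 0'
python3 - <<'E'
from h import *
s=arm.get_state(); print(s['q']); g=grab('wrist'); save(g,'wrist5'); np.savez('w5.npz',img=g['img'],z=g['range_z'],pos=s['eef_pos'],rot=s['ee_rot'])
E
```

```text
t: 7.65
eef_pos: [0.4827, -0.1242, 0.2828]
ee_rot: [3.141, -0.0, -1.77]
force: [0.6, -0.9, -0.4]
width: 0.0875
[ 1.43251441e-01  2.99019455e-02 -2.75445179e-01  1.93707093e-04
 -1.26575385e+00 -3.42652329e-01]
```

View pics/wrist5.png

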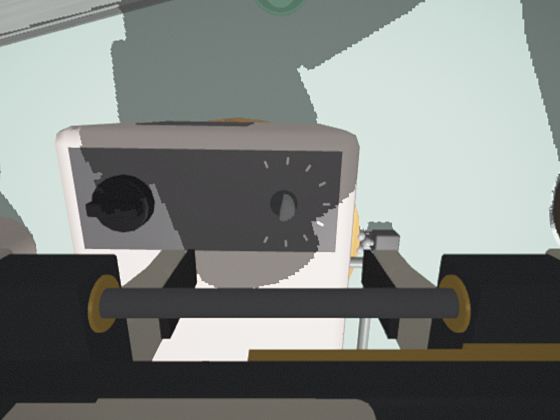

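```bash
python3 -c "
import cv2;f=cv2.imread('pics/wrist5.png');cv2.imwrite('pics/crop5.png',cv2.resize(f[180:230,255:315],None,fx=11,fy=11,interpolation=cv2.INTER_CUBIC))"
```

```text
(no output)
```

View pics/crop5.png

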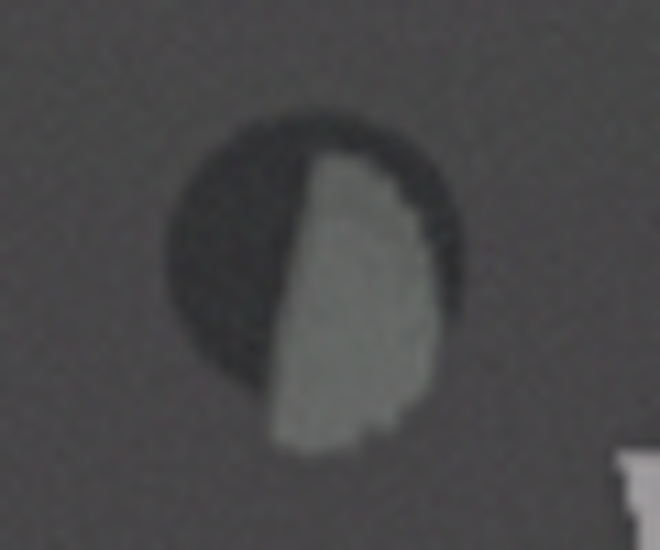

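```bash
python3 - <<'E'
from h import *
d=np.load('w5.npz'); g=grab('wrist'); g['img']=d['img']; g['range_z']=d['z']
s={'eef_pos':d['pos'],'ee_rot':d['rot']}; T=cam2world(g,s); P=cloud(g,T)
np.set_printoptions(linewidth=220)
Z=((P[...,2]-.21)*1000).round().astype(int); print(Z[190:224,276:300])
m=np.zeros(Z.shape,bool); m[190:224,270:300]=Z[190:224,270:300]>=20
Q=P[m]; print(len(Q),Q.mean(0))
print(cv2.minEnclosingCircle((Q[:,:2]*1000).astype(np.float32)))
b=cv2.convexHull((Q[:,:2]*1000).astype(np.float32))[:,0]; print(b.round(1))
E
```

```text
[[  1   0   1   1   0   0   0   0   0   0   1   1   0   0   1   0   1   0   1  -1   0  -1  -1   0]
 [ -1   0   0   1   1   0   0   0   0   0   1   0   1   1   1  -2   1   1   0   0   0   0  -1   0]
 [ -1   1   0  -1   2   0  -1   0   1   1   0   0   0   1   0   1   1  -1  -1  -1   0   1  -1  -3]
 [ -1   1   1   0  -1  -1  -1   1   1   0   0   1   0   0   0  -1  -1  -1  -2   0  -1  -1   0   0]
 [  0  -1   0   0   1   0   0   0   4   3   2   1   0   1   0  -1   1   0  -1   0  -1   0   1   0]
 [  0   0   0   0   1   0   1   3   7   5   4   4   3   0  -1   1   0   1   0   0  -1  -1   0   0]
 [  1   0   0  -1   0  -1  -1   5   9  10   7   7   6   4   2   0   1  -1   1  -1  -1  -1   0  -1]
 [  0   0   0   0   0  -1   0   7  13  12  11  10  10   6   5   1  -1   0   0   0   0   0  -1   0]
 [  1   0  -1   1   0   0   1   9  14  13  14  14  13   8   9   0 230   0  -1   0  -1  -1   0   0]
 [  0   0  -1   0   0   1   3  11  17  17  17  16  14  11  11   4   3   1  -1   1   0   1  -1  -1]
 [  1   0   1   1  -1   0   5  14  18  18  17  19  17  14  14   6   5   0   0   0   1  -1   0  -1]
 [  0   1  
[... 1773 characters left out ...]
 -1   0  -1  17  18  20  22  21  20  19  20  18   1  -1   0   0   1   0   0   0   0  -1  -1  -1]
 [  0  -2   0  -2   1   0  18  21  18   0   0   0  -1   0  -1   0   0   2  -1   0   0   0   2  -1]
 [  0   0   0   0   0  -1   0   1   0  -1   0   0  -1  -1  -1   0  -2  -1   0   0   0   0   0  -1]
 [ -1   0   0   0   0   1   1   0   0   0   0   0   1   1  -2  -1  -1  -1   0   1   0  -1   0  -1]
 [  0   0  -1   0   0  -1   0   0   0  -1   0   0   0   0 230  -1  -1  -1  -1   0   0   0   0   1]]
148 [ 0.47539667 -0.13998713  0.23618885]
((473.81561279296875, -166.6526336669922), 34.30533218383789)
[[ 480.5 -133.4]
 [ 479.2 -132.8]
 [ 477.2 -132.8]
 [ 472.7 -134.9]
 [ 471.5 -137.4]
 [ 468.4 -200.5]]
```

```bash
python3 - <<'E'
from h import *
from scipy.optimize import least_squares
d=np.load('w5.npz'); g=grab('wrist'); g['range_z']=d['z']
s={'eef_pos':d['pos'],'ee_rot':d['rot']}; T=cam2world(g,s); P=cloud(g,T)
H=(P[...,2]-.21)*1000
fl=[];cy=[];top=[]
for v in range(194,220):
    for u in range(276,296):
        h=H[v,u]
        if h>40: continue
        xy=P[v,u,:2]*1000
        left=all(H[v,max(u-6,270):u]<h+1.5)
        if 3<h<16:
            (fl if all(H[v,u-3:u-1]<h) and u<285 and u-279<=(9 if v<197 else 6) and H[v,u-2]<3 or (u<=284 and v>194) else cy).append(xy)
        elif h>=19.5: top.append(xy)
fl,cy,top=map(np.array,(fl,cy,top)); print(len(fl),len(cy),len(top)); 
def f(p):
    n=np.array([np.cos(p[2]),np.sin(p[2])]); return np.r_[(fl-p[:2])@n-1.5,np.hypot(*(cy-p[:2]).T)-7.5]
best=None
for a in(0,.7,-.7):
    r=least_squares(f,[476,-140,a],loss='soft_l1')
    if best is None or r.cost<best.cost: best=r
print(best.x,np.degrees(best.x[2]),best.cost,np.sqrt(np.mean(f(best.x)**2)))
print(fl.round(1)); n=fl-fl.mean(0); w=np.linalg.svd(n)[2][0]; print('flat line dir',np.degrees(np.arctan2(w[1],w[0])))
# top face offset along normal and tangent
c=best.x[:2];n=np.array([np.cos(best.x[2]),np.sin(best.x[2])]);t=np.array([-n[1],n[0]])
print('top n',((top-c)@n).min(),((top-c)@n).max(),'t',((top-c)@t).min(),((top-c)@t).max())
E
```

```text
35 40 143
[ 4.77859416e+02 -1.38564273e+02 -4.33411659e-01] -24.832658878594682 2.330764780455117 0.25716998562325627
[[ 475.7 -146.1]
 [ 476.5 -145.3]
 [ 475.7 -146.1]
 [ 476.6 -145.2]
 [ 475.8 -145.9]
 [ 476.7 -144.8]
 [ 475.8 -146.2]
 [ 476.7 -144.6]
 [ 475.9 -145.7]
 [ 476.8 -144.4]
 [ 477.9 -142.3]
 [ 476.8 -144.5]
 [ 477.9 -142.1]
 [ 476.9 -144.4]
 [ 478.  -141.7]
 [ 478.  -141.7]
 [ 478.1 -141.7]
 [ 479.3 -138.7]
 [ 478.1 -141.5]
 [ 479.3 -139. ]
 [ 479.3 -139. ]
 [ 480.5 -136.4]
 [ 479.4 -138.8]
 [ 480.6 -136.1]
 [ 479.4 -138.7]
 [ 480.6 -136.1]
 [ 479.4 -138.5]
 [ 480.6 -136. ]
 [ 480.6 -135.8]
 [ 481.8 -133.4]
 [ 482.  -132.8]
 [ 481.9 -133. ]
 [ 481.9 -133. ]
 [ 481.9 -133.2]
 [ 482.  -132.8]]
flat line dir 65.32326437979316
top n -6.234986507136133 1.0151519234757984 t -6.710569366456539 5.788769681974283
```

```bash
python3 - <<'E'
from h import *
s=arm.get_state(); yaw=s['ee_rot'][2]; tx=np.array([np.cos(yaw),np.sin(yaw)])
p=np.array([.421,.331])-.017*tx; print(rel([*p,.31],yaw,s),rel([*p,.11],yaw,s))
E
```

```text
[-1.5022e+00  5.0180e-01 -9.0100e-02 -4.0000e-04  0.0000e+00 -0.0000e+00] [-1.5022e+00  5.0200e-01  5.7660e-01 -4.0000e-04  0.0000e+00 -0.0000e+00]
```

```bash
python3 -m inch '0 -0.05 0 -0.09 0 0 0; 0 -0.2 0.07 -0.1 0 0 0; 0 -0.35 0.12 -0.1 0 0 0; 0 -0.5 0.17 -0.1 0 0 0; 0 -0.65 0.22 -0.1 0 0 0; 0 -0.8 0.27 -0.1 0 0 0; 0 -0.95 0.32 -0.1 0 0 0; 0 -1 0.33 -0.1 0 0 0'
python3 -m inch '0 -0.15 0.05 0 0 0 0; 0 -0.3 0.1 0 0 0 0; 0 -0.45 0.15 0.02 0 0 0; 0 -0.5 0.17 0.15 0 0 0; 0 -0.5 0.17 0.3 0 0 0; 0 -0.5 0.17 0.45 0 0 0; 0 -0.5 0.17 0.6 0 0 0; 0 -0.5 0.17 0.67 0 0 0; 0 -0.5 0.17 0.67 0 0 0; 0 -0.5 0.17 0.67 0 0 0'
python3 - <<'E'
from h import *
s=arm.get_state(); print(s['q']); g=grab('wrist'); save(g,'wrist6'); np.savez('w6.npz',img=g['img'],z=g['range_z'],pos=s['eef_pos'],rot=s['ee_rot'])
E
```

```text
t: 8.6
eef_pos: [0.4442, 0.1934, 0.3129]
ee_rot: [-3.141, 0.001, -1.766]
force: [0.1, -0.2, 0.4]
width: 0.0874
t: 9.6
eef_pos: [0.4251, 0.3469, 0.1123]
ee_rot: [-3.141, -0.0, -1.77]
force: [-0.3, 0.8, 1.1]
width: 0.0877
[ 1.04202703e+00  2.56395200e-01 -4.20733717e-01  7.58152697e-04
 -8.93655414e-01 -1.24121302e+00]
```

View pics/wrist6.png

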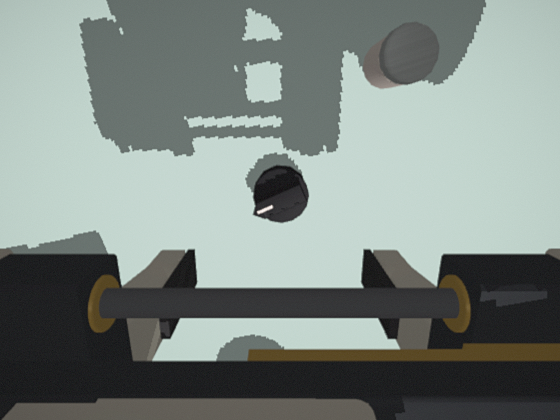

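The knob is at about (280,193), with its white line and point towards (255,213).

```bash
python3 - <<'E'
from h import *
d=np.load('w6.npz'); g=grab('wrist'); g['range_z']=d['z']; im=d['img'].astype(int)
s={'eef_pos':d['pos'],'ee_rot':d['rot']}; T=cam2world(g,s); P=cloud(g,T)
Z=(P[...,2]*1000)
c=np.zeros(Z.shape,bool); c[155:235,240:320]=1
b=c&(Z>33)&(Z<45); print(b.sum(),P[b].mean(0))
r=cv2.minAreaRect((P[b][:,:2]*1000).astype(np.float32)); print('bar',r)
sk=c&(Z>14)&(Z<24); print('skirt',cv2.minEnclosingCircle((P[sk][:,:2]*1000).astype(np.float32)),cv2.minAreaRect((P[sk|b][:,:2]*1000).astype(np.float32)))
w=c&(im.min(2)>130)&(Z>30); v,u=np.nonzero(w); print('white',len(u),u.mean(),v.mean())
W=np.array([onplane(g,a,q,.038,T)[:2]*1000 for a,q in zip(u,v)]); print(W.mean(0)); l=np.linalg.svd(W-W.mean(0))[2][0]; print(np.degrees(np.arctan2(l[1],l[0])),W.min(0),W.max(0))
f=im.astype(np.uint8)[...,::-1]; cv2.imwrite('pics/crop6.png',cv2.resize(f[155:235,235:325],None,fx=7,fy=7,interpolation=cv2.INTER_CUBIC))
E
```

```text
974 [0.42276789 0.33146904 0.03654377]
bar ((424.19793701171875, 332.17449951171875), (40.293373107910156, 14.327363014221191), 12.575661659240723)
skirt ((422.3747863769531, 331.5695495605469), 22.331796646118164) ((422.04571533203125, 331.56597900390625), (43.26784896850586, 43.293418884277344), 69.07917785644531)
white 70 268.25714285714287 207.92857142857142
[431.69988897 334.45336655]
24.240754791636114 [389.41815828 298.771308  ] [451.72773825 358.87345541]
```

View pics/crop6.png

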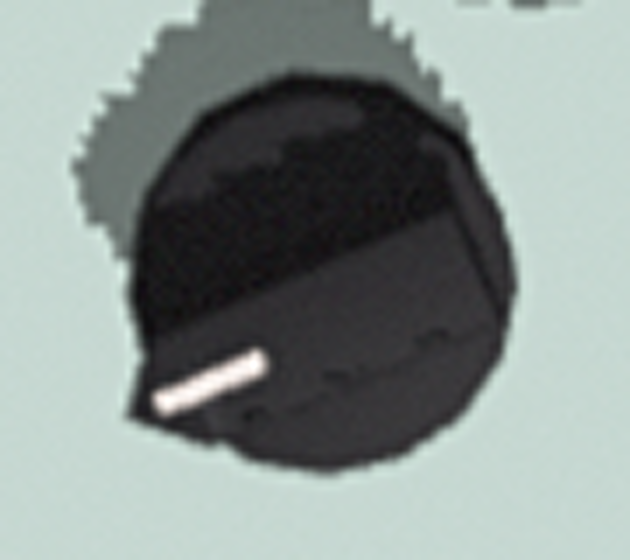

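```bash
python3 -m inch '0 0 0 0 0 0 -0.13; 0 0 0 0 0 0 -0.27; 0 0 0 0 0 0 -0.41; 0 0 0 0 0 0 -0.55; 0 0 0 0 0 0 -0.69; 0 0 0 0 0 0 -0.83; 0 0 0 0 0 0 -0.95; 0 0 0 0 0 0 -0.95'
python3 - <<'E'
from h import *
print(rel([.4220,.3316,.09],np.radians(12.6)))
E
```

```text
t: 10.5
eef_pos: [0.4253, 0.3472, 0.1136]
ee_rot: [-3.138, 0.001, -0.774]
force: [-0.7, -0.5, 0.2]
width: 0.0878
[ 0.0286  0.0451  0.0785 -0.0032 -0.0011 -0.9487]
```

```bash
python3 -m inch '0 0.005 0.007 0 0 0 -0.13; 0 0.01 0.015 0 0 0 -0.27; 0 0.02 0.03 0 0 0 -0.41; 0 0.028 0.045 0.02 0 0 -0.55; 0 0.028 0.045 0.05 0 0 -0.69; 0 0.028 0.045 0.08 0 0 -0.83; 0 0.028 0.045 0.08 0 0 -0.95; 0 0.028 0.045 0.08 0 0 -0.95; 0 0.028 0.045 0.08 0 0 -0.95'
python3 - <<'E'
from h import *
s=arm.get_state(); print(s['q'],s['eef_pos'],s['ee_rot'],rel([.4220,.3316,.0225],np.radians(12.6),s)); g=grab('wrist'); save(g,'wrist7')
T=cam2world(g,s);P=cloud(g,T);Z=P[...,2]*1000
b=(Z>33)&(Z<45)&(np.hypot(P[...,0]-.422,P[...,1]-.3316)<.03); print(b.sum(),cv2.minAreaRect((P[b][:,:2]*1000).astype(np.float32)), np.median(Z[b]))
E
```

```text
t: 11.4
eef_pos: [0.4215, 0.3313, 0.0886]
ee_rot: [-3.14, -0.001, 0.213]
force: [0.6, 0.0, -0.3]
width: 0.0876
[ 1.03201507e+00  2.65357398e-01 -4.75090870e-01  1.76633325e-04
 -8.28683377e-01  7.52120151e-01] [0.42154339 0.3312791  0.08857452] [-3.14046612e+00 -1.23249842e-03  2.13457473e-01] [ 0.0014 -0.0005  0.2203 -0.0011 -0.0012 -0.0062]
1087 ((424.64984130859375, 333.2435302734375), (40.64958953857422, 13.586864471435547), 12.500540733337402) 36.656789595574054
```

View pics/wrist7.png

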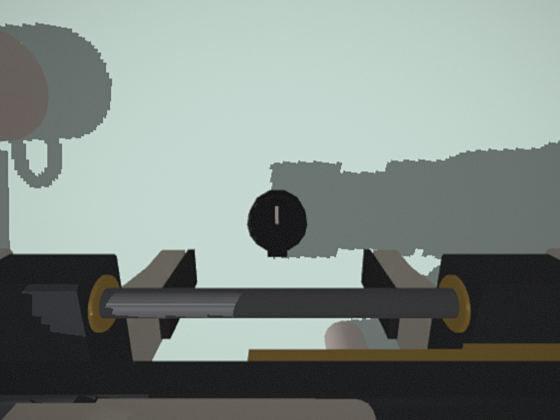

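```bash
python3 -m inch '0 0.002 -0.003 0.08 0 0 0.006; 0 0.002 -0.003 0.16 0 0 0.006; 0 0.002 -0.003 0.2 0 0 0.006; 0 0.002 -0.003 0.22 0 0 0.006; 1 0.002 -0.003 0.22 0 0 0.006; 1 0.002 -0.003 0.22 0 0 0.006; 1 0.002 -0.003 0.22 0 0 0.006; 1 0.002 -0.003 0.22 0 0 0.006; 1 0.002 -0.003 0.22 0 0 0.006; 1 0.002 -0.003 0.22 0 0 0.006; 1 0.002 -0.003 0.22 0 0 0.006; 1 0.002 -0.003 0.22 0 0 0.006' 40
python3 -m inch '1 0 0 0 0 0 0; 1 0 0 0 0 0 0; 1 0 0 0 0 0 0; 1 0 0 0 0 0 0; 1 0 0 0 0 0 0; 1 0 0 0 0 0 0' 40
```

```text
t: 12.65
eef_pos: [0.4215, 0.3317, 0.0217]
ee_rot: [3.142, -0.0, 0.213]
force: [0.1, -0.2, -0.0]
width: 0.0293
t: 13.25
eef_pos: [0.4215, 0.3317, 0.0216]
ee_rot: [3.142, 0.0, 0.213]
force: [-0.5, -0.5, -0.6]
width: 0.0136
```

```bash
python3 - <<'E'
from h import *
s=arm.get_state(); a=np.radians(-24.8)
p=np.array([.4777,-.1379])-.0004*np.array([np.cos(a),np.sin(a)])
print(rel([.4215,.3317,.31],s['ee_rot'][2],s)); print(rel([*p,.31],a,s)); print(rel([*p,.28],a,s))
E
```

```text
[-2.000e-04  1.000e-04 -9.612e-01  1.000e-04  1.000e-04  0.000e+00]
[-1.4900e-01  1.5689e+00 -9.6110e-01  1.0000e-04  0.0000e+00  6.1670e-01]
[-1.4900e-01  1.5688e+00 -8.6110e-01  1.0000e-04  0.0000e+00  6.1670e-01]
```

```bash
python3 -m inch '1 0 0 -0.06 0 0 0; 1 0 0 -0.2 0 0 0; 1 0 0 -0.35 0 0 0; 1 0 0 -0.5 0 0 0; 1 0 0 -0.65 0 0 0; 1 0 0 -0.8 0 0 0; 1 -0.01 0.1 -0.92 0 0 0.05; 1 -0.03 0.25 -0.96 0 0 0.15; 1 -0.04 0.4 -0.96 0 0 0.25; 1 -0.05 0.55 -0.96 0 0 0.35; 1 -0.065 0.7 -0.96 0 0 0.45; 1 -0.08 0.85 -0.96 0 0 0.55' 40
python3 - <<'E'
from h import *
s=arm.get_state(); a=np.radians(-24.8)
p=np.array([.4777,-.1379])-.0004*np.array([np.cos(a),np.sin(a)])
print(rel([*p,.31],a,s),rel([*p,.28],a,s))
E
```

```text
t: 14.45
eef_pos: [0.4516, 0.0757, 0.3098]
ee_rot: [-3.141, -0.0, -0.367]
force: [0.7, 0.1, -1.4]
width: 0.0135
[ 3.353e-01  6.333e-01 -8.000e-04 -5.000e-04 -2.000e-04  6.310e-02] [ 3.353e-01  6.334e-01  9.920e-02 -5.000e-04 -2.000e-04  6.310e-02]
```

```bash
python3 -m inch '1 0.03 0.14 0 0 0 0.02; 1 0.06 0.28 0 0 0 0.04; 1 0.09 0.42 0 0 0 0.06; 1 0.12 0.56 0 0 0 0.063; 1 0.135 0.633 0 0 0 0.063; 1 0.135 0.633 0.03 0 0 0.063; 1 0.135 0.633 0.03 0 0 0.063; 1 0.135 0.633 0.03 0 0 0.063' 40
python3 - <<'E'
from h import *
s=arm.get_state(); g=grab('wrist'); save(g,'wrist8'); np.savez('w8.npz',img=g['img'],z=g['range_z'],pos=s['eef_pos'],rot=s['ee_rot'])
print(s['q'],s['eef_pos'],s['ee_rot'])
E
```

```text
t: 15.25
eef_pos: [0.4223, -0.1141, 0.3004]
ee_rot: [3.141, 0.001, -0.429]
force: [-0.5, -0.1, -0.8]
width: 0.013
[ 1.89975488e-01 -9.07656837e-02 -3.51324318e-01 -1.35724971e-04
 -1.31091951e+00  9.52204151e-01] [ 0.4222934  -0.11405876  0.30042472] [ 3.14130412e+00  6.31524800e-04 -4.28651699e-01]
```

View pics/wrist8.png

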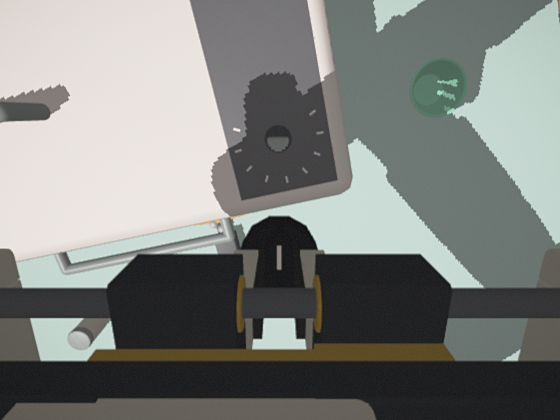

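```bash
python3 - <<'E'
from h import *
from scipy.optimize import least_squares
d=np.load('w8.npz'); g=grab('wrist'); g['range_z']=d['z']
s={'eef_pos':d['pos'],'ee_rot':d['rot']}; T=cam2world(g,s); P=cloud(g,T)
np.set_printoptions(linewidth=220)
H=((P[...,2]-.21)*1000); print(H[122:156,262:296].round().astype(int))
# tool-frame cloud for the knob
Q=np.linalg.inv(T@np.linalg.inv(g['tool_from_camera']))
L=P@Q[:3,:3].T+Q[:3,3]; L=L*1000
m=np.zeros(H.shape,bool); m[210:262,225:335]=1
m&=(np.hypot(L[...,0],L[...,1])<30)
print(m.sum()); print(np.histogram(L[m][:,2],bins=range(-25,45,3)))
for v in range(212,256,4): print(v,[tuple(L[v,u].round(1)) for u in (250,265,278,290,305)])
E
```

```text
[[ 1 -1  0 ... -1 -1  0]
 [-1 -1  0 ...  1 -1  0]
 [ 0  0  0 ...  0  0  0]
 ...
 [-1 -1 -2 ... -1  0  0]
 [ 0 -2  0 ...  0  0  0]
 [ 0  0  0 ... -1 -1 -1]]
3007
(array([  0,   0,  84, 626, 192, 174, 202,  96, 114, 822, 102, 113, 114, 118, 107,  89,   5,   0,   0,   0,   0,   0,   0]), array([-25, -22, -19, -16, -13, -10,  -7,  -4,  -1,   2,   5,   8,  11,  14,  17,  20,  23,  26,  29,  32,  35,  38,  41,  44]))
212 [(np.float64(0.7), np.float64(-23.6), np.float64(101.2)), (np.float64(-60.0), np.float64(-20.0), np.float64(301.9)), (np.float64(-60.1), np.float64(-1.0), np.float64(302.2)), (np.float64(-60.1), np.float64(16.5), np.float64(302.1)), (np.float64(-59.7), np.float64(38.3), np.float64(301.0))]
216 [(np.float64(-66.0), np.float64(-42.0), np.float64(301.6)), (np.float64(-65.8), np.float64(-20.0), np.float64(301.0)), (np.float64(22.2), np.float64(-0.4), np.float64(21.9)), (np.float64(21.8), np.float64(6.4), np.float64(23.1)), (np.float64(-66.5), np.float64(38.6), np.float64(303.0))]
220 [(np.float64(-72.7), np.float64(-42.4), np.float64(303.5)), (np.float64(21.6), np.float64(-7.7
[... 1767 characters left out ...]
loat64(-15.8)), (np.float64(18.3), np.float64(5.4), np.float64(-10.5)), (np.float64(12.7), np.float64(13.7), np.float64(3.2))]
248 [(np.float64(11.1), np.float64(-15.0), np.float64(1.5)), (np.float64(17.8), np.float64(-6.5), np.float64(-14.1)), (np.float64(18.6), np.float64(-0.4), np.float64(-16.0)), (np.float64(18.3), np.float64(5.2), np.float64(-15.3)), (np.float64(10.3), np.float64(13.8), np.float64(3.5))]
252 [(np.float64(12.8), np.float64(-14.2), np.float64(-7.4)), (np.float64(16.0), np.float64(-6.5), np.float64(-14.8)), (np.float64(16.7), np.float64(-0.4), np.float64(-16.3)), (np.float64(15.9), np.float64(5.2), np.float64(-14.5)), (np.float64(12.7), np.float64(12.9), np.float64(-7.1))]
```

```bash
python3 - <<'E'
from h import *
import sys
from scipy.optimize import least_squares
np.set_printoptions(linewidth=220,threshold=sys.maxsize)
d=np.load('w8.npz'); g=grab('wrist'); g['range_z']=d['z']
s={'eef_pos':d['pos'],'ee_rot':d['rot']}; T=cam2world(g,s); P=cloud(g,T)
Q=np.linalg.inv(T@np.linalg.inv(g['tool_from_camera'])); L=(P@Q[:3,:3].T+Q[:3,3])*1000
H=((P[...,2]-.21)*1000); print(H[126:154,264:294].round().astype(int))
m=np.zeros(H.shape,bool); m[210:262,225:335]=1
m&=(L[...,2]>4.5)&(L[...,2]<20)&(np.hypot(L[...,0],L[...,1])<30)&(L[...,0]>5)
K=L[m][:,:2]; 
r=least_squares(lambda p:np.hypot(*(K-p).T)-22,[0,0],loss='soft_l1'); print('knob axis in tool',r.x,len(K),np.std(r.fun))
t=np.zeros(H.shape,bool); t[126:154,264:294]=1
tp=L[t&(H>19.3)&(H<30)][:,:2]; print('top',len(tp),tp.mean(0),tp.min(0),tp.max(0))
wl=L[t&(H>3)&(H<16)]; print('wall',len(wl)); print(wl[:,:2].round(1).tolist())
np.savez('f8.npz',tp=tp,wl=wl)
E
```

```text
[[  0   1   0   1  -1  -1  -1   1   0  -1   1   1   0   1   0   1   1   1   0   1   0  -1   0   0  -1   0   0   0   1   0]
 [  0  -1   0  -1   0   0   0   1   1  -1   0   0   1   0   0   1  -1   1   0   0   0   0  -1   0   0   0   1  -1   0   0]
 [  0   1   0  -2   0   0  -1   0   0   0   1  -1   1   1   0   0   0   1   2   1  -1   0   1 247   1   1   0   0  -1  -1]
 [  0   1   0   0  -2   1   1   0   1   0  -1   1  -1   1   0   0   1   0  -1  -1   1   1  -1   1  -1  -1  -1  -1   0  -1]
 [  0   0  -1  -1  -1   2   1   2   0   1   0  -1   0   1  -1   0   1   1   1  -1   0   0   0   1   0   0  -1   0   0   0]
 [ -2   0   1   0   1   0   0   0   1  -1  -1   0  -1   0   1   0   0   0   0   1   0   0   0  -1   0  -1   0   0  -2   0]
 [  0   0   1  -1   0   0   0  -1   0   0   1   1   1   0   1   0  -1   0   1   0   0  -1   0   1 247   0   0   0   0  -2]
 [  0   0   0   1   0   0   0   1   0  -1   1   0   0  -1   0   1   0   0   1   0   1   1  -1   1   0  -1   0   0   0   0]
 [ -1   1   1   1   1  -1   1  -1   1   1   0   0   0   0   0   0   0  -1   0   1   0   1   0   0  -1   2   1   0   
[... 2077 characters left out ...]
 -1   0  -1  -1   0]
 [ -1   1   1   0   0   0   0   2   1   1  -1  -1  -1  -1   0  -1   0  -1  -1  -1   0  -1   0   1   0  -1   0   0  -1   0]
 [ -2   0  -1   1  -2   1   0  -1  -1   0  -1   0  -1  -1   0   0  -1  -1   0   0   0  -1  -1   0   0  -1  -1  -2   0  -1]]
knob axis in tool [ 0.59987899 -0.18628613] 589 0.6116481518279062
top 148 [58.57351319 -0.94907691] [54.89601156 -7.27544121] [61.62001445  5.65420385]
wall 20
[[62.2, -7.6], [62.1, -6.9], [62.3, -6.2], [62.3, -5.4], [62.2, -4.8], [62.2, -4.0], [62.3, -3.3], [62.3, -2.6], [62.3, -1.9], [62.3, -1.2], [62.3, -0.5], [62.3, 0.2], [62.4, 0.9], [62.3, 1.6], [62.3, 2.3], [62.3, 3.0], [62.3, 3.7], [62.4, 4.4], [62.3, 5.2], [62.4, 5.8]]
```

```bash
python3 - <<'E'
from h import *
s=arm.get_state(); print(rel([.47735,-.1381,.262],s['ee_rot'][2],s))
E
```

```text
[ 1.993e-01 -1.600e-03  1.295e-01 -1.000e-04 -2.000e-04  0.000e+00]
```

```bash
python3 -m inch '1 0.07 -0.001 0 0 0 0; 1 0.14 -0.0015 0 0 0 0; 1 0.199 -0.0015 0 0 0 0; 1 0.199 -0.0015 0.06 0 0 0; 1 0.199 -0.0015 0.11 0 0 0; 1 0.199 -0.0015 0.13 0 0 0; 1 0.199 -0.0015 0.13 0 0 0; 1 0.199 -0.0015 0.13 0 0 0' 50
python3 - <<'E'
from h import *
s=arm.get_state(); print(s['eef_pos'],s['ee_rot'],s['force'],s['moment'],rel([.47735,-.1381,.256],-.430,s))
E
```

```text
t: 16.2
eef_pos: [0.4773, -0.1386, 0.2624]
ee_rot: [-3.142, -0.001, -0.428]
force: [0.8, 0.4, -0.3]
width: 0.0135
[ 0.4773466  -0.13864527  0.26243305] [-3.14151315e+00 -9.24211563e-04 -4.28150471e-01] [ 0.78574324  0.38633773 -0.25773851] [-0.00759085 -0.03785346 -0.00152114] [-0.0008 -0.0017  0.0214 -0.0001 -0.0009  0.0018]
```

```bash
python3 -m inch '1 0 -0.001 0.015 0 0 0; 1 0 -0.001 0.025 0 0 0; 1 0 -0.001 0.032 0 0 0; 1 0 -0.001 0.038 0 0 0; 1 0 -0.001 0.042 0 0 0; 1 0 -0.001 0.042 0 0 0' 50
python3 -c "
from h import *
s=arm.get_state(); print(s['eef_pos'],s['ee_rot'],s['force'],s['moment'])"
```

```text
t: 16.8
eef_pos: [0.4769, -0.1386, 0.2489]
ee_rot: [3.141, 0.0, -0.429]
force: [1.2, 0.1, -1.4]
width: 0.0136
[ 0.47694153 -0.13861841  0.24891242] [ 3.14147330e+00  2.15660041e-04 -4.28982375e-01] [ 1.15079788  0.11350995 -1.4406365 ] [-0.01476646 -0.02799702 -0.04076797]
```

```bash
python3 -m inch '1 0 0 0.01 0 0 0; 1 0 0 0.018 0 0 0; 1 0 0 0.026 0 0 0; 1 0 0 0.03 0 0 0; 1 0 0 0.03 0 0 0' 50
python3 -c "
from h import *
s=arm.get_state(); print(s['eef_pos'],s['ee_rot'],s['force'],s['moment'])"
```

```text
t: 17.3
eef_pos: [0.4769, -0.1386, 0.2398]
ee_rot: [3.141, 0.0, -0.429]
force: [-1.1, -0.5, 0.4]
width: 0.0134
[ 0.47691646 -0.13860152  0.23981275] [ 3.14137717e+00  3.88479921e-04 -4.28918199e-01] [-1.14122844 -0.50346017  0.42729574] [ 0.01097642 -0.02725597  0.04234297]
```

Nearly fully on, with no resistance so far. Now I'll press against the spring.

```bash
python3 -m inch '1 0 0 0.006 0 0 0; 1 0 0 0.011 0 0 0; 1 0 0 0.016 0 0 0; 1 0 0 0.016 0 0 0; 1 0 0 0.016 0 0 0' 60
python3 -c "
from h import *
s=arm.get_state(); print(s['eef_pos'],s['ee_rot'],s['force'],s['moment'])"
```

```text
t: 17.8
eef_pos: [0.4773, -0.1387, 0.2357]
ee_rot: [-3.141, -0.001, -0.429]
force: [-1.2, 0.5, 4.3]
width: 0.0134
[ 0.47725011 -0.13866244  0.23569684] [-3.14146098e+00 -6.88571705e-04 -4.28786838e-01] [-1.20497049  0.53295633  4.25306077] [ 0.13138072  0.33387966 -0.0240606 ]
```

```bash
python3 -m inch '1 0 0 0.005 0 0 0; 1 0 0 0.01 0 0 0; 1 0 0 0.012 0 0 0; 1 0 0 0.012 0 0 0; 1 0 0 0.012 0 0 0' 60
python3 -c "
from h import *
s=arm.get_state(); print(s['eef_pos'],s['ee_rot'],s['force'],s['moment'])"
```

```text
t: 18.3
eef_pos: [0.4775, -0.1388, 0.2325]
ee_rot: [-3.142, -0.001, -0.429]
force: [-1.9, 0.3, 8.9]
width: 0.0136
[ 0.47746362 -0.13881493  0.23253267] [-3.14152668e+00 -1.39957737e-03 -4.28661576e-01] [-1.88499613  0.34873187  8.91214999] [ 0.26795054  0.76234209 -0.00872405]
```

```bash
python3 -m inch '1 0 0 0.003 0 0 0; 1 0 0 0.006 0 0 0; 1 0 0 0.007 0 0 0; 1 0 0 0.007 0 0 0; 1 0 0 0.007 0 0 0' 60
python3 -c "
from h import *
s=arm.get_state(); print(s['eef_pos'],s['ee_rot'],s['force'],s['moment'])"
```

```text
t: 18.8
eef_pos: [0.4779, -0.1391, 0.2321]
ee_rot: [-3.141, -0.003, -0.428]
force: [-5.3, 1.7, 19.7]
width: 0.0138
[ 0.47787817 -0.13912103  0.23211548] [-3.14143915 -0.0033726  -0.42823973] [-5.33382827  1.73745575 19.71248431] [ 0.73014039  2.0387199  -0.00770786]
```

The force rose from 8.9 to 19.7 N over 0.4 mm of travel, so the shaft has bottomed. I'll check with pictures before handing in.

```bash
python3 - <<'E'
from h import *
g=grab('wrist'); save(g,'wrist9')
s=arm.get_state(); T=cam2world(g,s); P=cloud(g,T); H=P[...,2]
m=np.zeros(H.shape,bool); m[215:262,225:335]=1
Q=P[m&(np.hypot(P[...,0]-.4779,P[...,1]+.1391)<.026)]; h=(Q[:,2]-.21)*1000; print(np.histogram(h,bins=np.arange(-3,48,3)))
g=grab('top'); save(g,'top9'); g2=grab('scene'); save(g2,'scene9'); 
T=cam2world(g); P=cloud(g,T)
m=(P[...,2]>.2)&(P[...,2]<.22)&(abs(P[...,0]-.55)<.25)&(abs(P[...,1]+.04)<.25)
v,u=np.nonzero(cv2.morphologyEx(m.astype(np.uint8),cv2.MORPH_OPEN,np.ones((3,3)))); print(cv2.minAreaRect(np.array([onplane(g,a,b,.21,T)[:2] for a,b in zip(u,v)]).astype(np.float32)))
a=cv2.imread('pics/top9.png');b=cv2.imread('pics/wrist9.png')
cv2.imwrite('pics/both9.png',np.hstack([cv2.resize(a,(400,300)),cv2.resize(b,(400,300))]))
E
```

```text
(array([464, 245, 106, 107, 117, 114, 125, 816,  75, 133, 200, 172, 183,
       637,  15,   0]), array([-3,  0,  3,  6,  9, 12, 15, 18, 21, 24, 27, 30, 33, 36, 39, 42, 45]))
((0.552983283996582, -0.04331950843334198), (0.3155354857444763, 0.21628352999687195), 77.47605895996094)
```

View pics/both9.png

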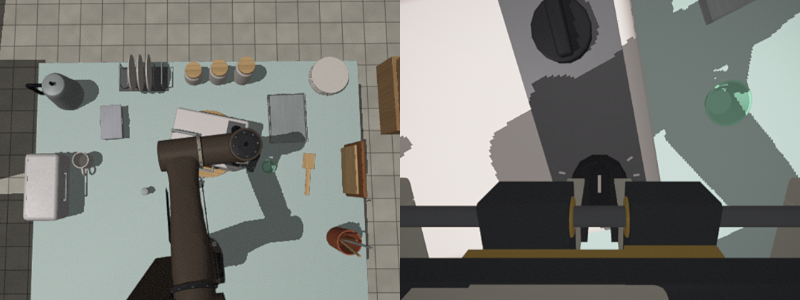

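View pics/scene9.png

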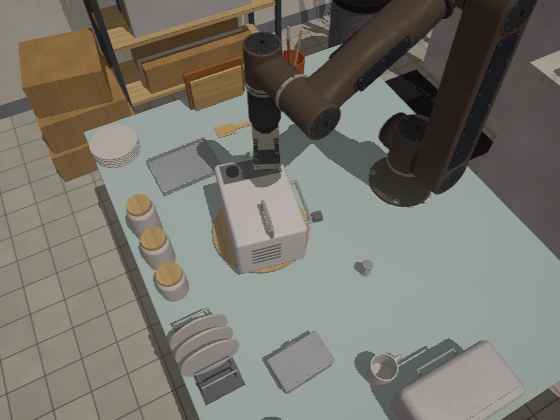

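The pictures show the knob seated with its skirt top about 20 mm above the oven's top, so its underside is about 1 mm above. The oven still stands at −12.5°, and the bystanders look undisturbed. I'm handing in.

```bash
python3 -c "
from h import *
print(arm.job_done()); s=arm.get_state(); print(s['t'],s['eef_pos'],s['force'],s['width'])"
```

```text
the job is handed in; nothing more can be done
None
the job is handed in; nothing more can be done
```

The oven is turned home and the timer knob is on its shaft, pressed to the bottom and still held. I handed the job in at about 19 s.

- **Turntable:** I led the oven round by its handle and let go. It then drew itself on another 1.1° to −12.4°, against about −12.0° measured for the detent block, so I take it as clicked home. After the push it measured −12.5°.
- **Knob:** I gripped it across the bar and turned it to the shaft's flat, measured at about −24.8°. It slid on with almost no resistance.
- **Press:** The force climbed along the spring (4.3 N, then 8.9 N). It then jumped to 19.7 N within 0.4 mm, which is the bottom. The wrist depth image puts the knob's underside about 1 mm above the oven's top, which fits.
- **Bystanders:** In the last overview pictures they look unmoved. I checked this by eye only.
- **Disagreements:** Two estimates of the shaft's position differed by about 0.8 mm, so I used the middle. The wrist camera's views of the knob differed by about 1 mm, within its calibration. The last force reading also had about 5 N sideways.

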